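Key the grating disc onto the food processor and press it home

ROBOT

A 6-joint arm with a two-finger parallel gripper is mounted at the origin on the work surface. World frame = base frame: x ahead of the robot, y to its left, z up, the work surface at z = 0. Lengths are in m, angles in rad, forces in N, time in s.
With the tool pointing down it reaches from about 0.35 to 0.975 m from the base axis. Payload 4.9 kg.
Tool frame: the origin (TCP) lies at the very end of the fingers, on their centre line; the grasp point (between the pads) lies manip.grip_point_offset behind it (manip.grip_point_offset is the distance from the TCP to the grasp point, in m); z points along the fingers, y is the line along which they close (so a half turn about z gives the same grasp; the last joint's range is limited). The gripper opens to 85 mm and grips with 20 to 120 N. Pads are 22 mm wide; open, the fingers measure 114 mm over their backs; the gripper's body (76 mm by 85 mm) begins 54 mm behind the grasp point. The pads swing forward as they close: fully open they stand 13 mm farther back than shut.
Start: joints at [-1.382, 0.053, 1.613, -0, 1.476, -0.119], TCP at [0.189, -0.596, 0.231] pointing down, gripper open.
Joint ranges: [-3.01, 3.01], [-1.01, 2.22], [0.06, 2.58], [-1.02, 4.17], [0.09, 2.62], [-3.14, 3.14]. Speed limits (rad/s): [2.57, 2.57, 3.14, 3.14, 3.14, 3.14].

INTERFACE

Orientations are given as a unit quaternion [w, x, y, z].
In Python, from plant import manip gives the robot as it stands.
- The arm moves only by the shell command python3 -m crank 'ROWS' [OPENING]. ROWS is JSON, a list of rows, each an object of numbers: "x", "y", "z": the shift along the tool's x, y, z in cm; "turn": the turn about the tool's z in rad. In form: [{"x": .., "y": .., "z": .., "turn": ..}, ...]. A call has 1 to 5 rows; each row shifts and turns the commanded pose from where the row before left it, along the tool's axes as they then stand; what a row does not reach is not made up. A row lasts 1/10 s, in which the tool goes at most 50 mm and 8.59 degrees, less where a joint would pass 70% of its speed; a pose out of reach is approached as far as the arm can. A call with a gripper value outside its range is refused whole. OPENING is the opening in per cent of the stroke, from 0 (shut) to 100 (fully open), set as the call begins (- or left out, the last holds). The fingers move at their own pace and stop on an object; the grip force is fixed at half the most. Time passes only in rows, so rows that do not move let the fingers close. It gives the time, the measured TCP pose, the force, the opening and the grip force at its end, in the units of the state.
- manip.state(): the state, without advancing time (a new reading comes with each control period).
- manip.grab_frame(name): name is "scene" or "top" or "wrist"; returns (picture, depth): 420x560x3 uint8, red, green, blue; 420x560 float32, m along the optical axis (not along the pixel's ray), 0 where there is no reading.
- manip.camera_model(name): a dict with "mtx" (3x3 intrinsics, pixels), "world_to_cam" (4x4, takes a point from world to camera coordinates). Camera axes: x right, y down, z forward; pixel columns grow to the right and rows downward; lengths in m; the calibration is good to about 2 mm. A picture is of the moment at which its call begins: read the wrist's pose just before it. camera_model takes no time and is no camera call; for the wrist camera it gives the pose at the moment of the call.
- manip.job_done(): hands the job in; it is judged then, once.
The state is a dict: "time": time; "joint_pos": joint angles; "joint_vel": joint speeds; "joint_efforts": joint torques, N m; "tool_pos": TCP position; "tool_rot": TCP orientation; "contact_force": force on the tool from outside, world axes, zero at the start; "ft_torque": the same for the moment, N m; "gripper_width": opening from 0.0 (shut) to 1.0 (fully open); "grasp_force": force on a finger pad.
Only numpy, scipy, OpenCV 4.12 (cv2) and the standard library are available. Lean on these libraries where they do the work, as an engineer would, in place of code of your own. Each camera call takes 0.05 s, during which the arm holds its last target. There are 200 camera calls.

TASK

The grating disc was dropped on the food processor's drive spindle without being lined up, so it sits too high. Using a fingertip, push the disc round by its orange peg until the notch in its rim is over the red key, then press the black cap in its middle down until the disc is fully home. Never lift the disc, leave the jar, the tin and the white ramekin where they stand, and finish clear of everything.

Things in the scene. Friction and masses are not known exactly. Their poses are not given: they have to be found in the camera images.
- motor_base: Food-processor motor base, fixed to the table: white box 190 x 205 x 80 mm with a round grey deck (170 mm across, top 90 mm above the table). Origin at the centre of its underside, z up; the steel spindle (18 mm across, 28 mm tall above the deck) stands on its z axis. Its +x axis points from the spindle to the red key.
- key_top (a point): Red key standing on the deck: a radial rib 8 mm wide with a rounded top, from 54 to 81 mm from the spindle axis, its top 127 mm above the table. It sticks out 16 mm beyond the disc's rim, so its outer end is always visible from above. This point is on its top, 61 mm from the spindle axis.
- grating_disc: Loose aluminium grating disc, 130 mm across, plate 5 mm thick, 0.15 to 0.31 kg, on the spindle by a hub 50 mm across (blind bore, 1 mm play). Origin on its axis at the hub's underside, z up, +x to the notch, -x to the finger peg. Plate underside 30 mm, top 35 mm above origin. Turns easily either way without limit, stays as left. Seated: its +x along the base's +x.
- sleeve (a joint): Travel (m) of the stiff friction sleeve under the hub that holds the disc up: 0 at the start (disc origin 98 mm above the table, plate 1 mm clear of the key, notch 40 degrees or more away), 0.008 seated (origin 90 mm above the table, hub on deck, key in notch). Goes down only when pressed with 4 to 7 N, does not spring back; not lined up, the disc tips on the key and stops after 1 to 5 mm.
- cap_top (a point): Centre of the top of the black press cap in the middle of the disc: 44 mm across, 8 mm high, this point 43 mm above the disc's origin.
- notch (a point): Notch in the disc's rim: 14 mm wide with parallel sides, from 50 mm from the axis out to the rim; an orange dot on the plate marks it just inside. This point is in the middle of the notch, 61 mm from the axis, level with the plate's top.
- peg_top (a point): Top of the upright orange finger peg on the disc: 12 mm across, 16 mm tall above the plate, 50 mm from the axis, exactly opposite the notch. Push its side with a fingertip just above the plate to turn the disc.
- jar_mid (a point): Glass jar with green lid, 66 mm across, 105 mm tall, a bystander; this point is its centre, half-way up.
- tin_mid (a point): Food tin with red label, 72 mm across, 85 mm tall, a bystander; this point is its centre, half-way up.
- ramekin_mid (a point): Small white open cup, 84 mm across, 45 mm tall, a bystander; this point is its centre, half-way up.

How it is judged:
At the end, for the whole second after the job is handed in: The disc is seated: its hub is down on the deck (within 2 mm), level within 2 degrees, the key standing in its notch (notch point within 5.5 mm of the key point seen from above), and at rest (z of grating_disc in the frame of motor_base between 0.087 and 0.092 m and horizontal distance between notch and key_top below 0.0055 m and angle between grating_disc's own z axis and vertical below 0.035 rad and linear speed of grating_disc below 0.01 m/s); the robot touches nothing.
It fails at once if the disc is lifted (more than 6 mm above where it started) (z of grating_disc in the frame of motor_base above 0.104 m).
It fails at once if the disc is tipped up (more than 17 degrees) (angle between grating_disc's own z axis and vertical above 0.3 rad).
It fails at once if the jar is moved more than 30 mm (distance of jar_mid from where it was at the start of the episode above 0.03 m).
It fails at once if the tin is moved more than 30 mm (distance of tin_mid from where it was at the start of the episode above 0.03 m).
It fails at once if the ramekin is moved more than 30 mm (distance of ramekin_mid from where it was at the start of the episode above 0.03 m).
It also fails if it takes over 72 s, if anything falls off the work surface, if the arm or the gripper's body presses on something with over 40 N, if the wrist force passes 120 N, or if a joint passes its speed limit or range.

## Working session

There is one attempt and no reset: what is moved stays moved. The work goes in short steps, Python scripts to look and compute and a shell command to move; the robot and the scene stay as the last step left them, time stands still between calls to the robot, and variables do not carry over. Pictures are saved under pics/ and viewed, at most 10 in all, crops included, and the job is handed in when it is done.

```bash
ls; mkdir -p pics; cat > h.py <<'E'
import numpy as np,cv2
from plant import manip
def cam(n):
    m=manip.camera_model(n); return np.array(m["mtx"]),np.array(m["world_to_cam"])
def ray(n,u,v,z):
    K,T=cam(n); R=T[:3,:3]; c=-R.T@T[:3,3]; d=R.T@np.linalg.solve(K,[u,v,1.]); return c+d*(z-c[2])/d[2]
def pt(n,u,v,d):
    K,T=cam(n); return T[:3,:3].T@(np.linalg.solve(K,[u,v,1.])*d-T[:3,3])
E
python3 - <<'E'
from h import *
s=manip.state();print(s["tool_pos"],s["tool_rot"],manip.grip_point_offset)
for n in("top","scene"):
    im,d=manip.grab_frame(n); np.savez("pics/"+n,im=im,d=d); cv2.imwrite(f"pics/{n}.png",im[:,:,::-1])
E
```

```text
pics
[ 0.18922233 -0.59502086  0.23008555] [-1.01255382e-03  9.88186106e-01  1.53255321e-01 -3.52942405e-05] 0.0187
```

View pics/top.png

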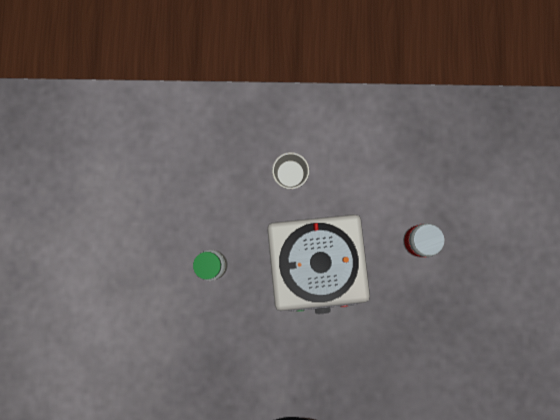

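View pics/scene.png

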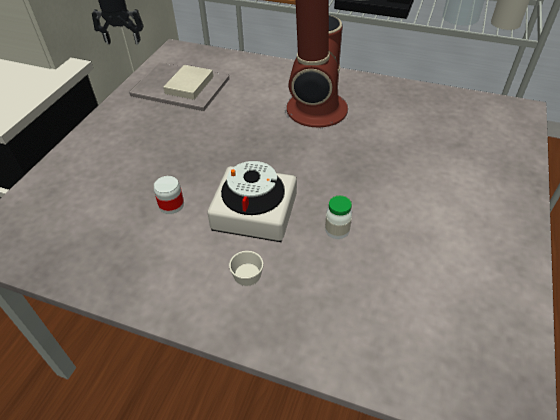

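The top view shows the disc at (320,262), key at (317,226), notch on the left at (292,265), and peg on the right at (346,260). The jar is at (208,265), the tin at (428,240) and the ramekin at (290,172). The scene view agrees with this. Next I'll measure positions from both views.

```bash
python3 - <<'E'
from h import *
def blobs(n,f):
    z=np.load(f"pics/{n}.npz"); im,d=z["im"],z["d"]; h=cv2.cvtColor(im,cv2.COLOR_RGB2HSV)
    N,l,st,c=cv2.connectedComponentsWithStats(f(h).astype(np.uint8))
    for i in range(1,N):
        if st[i,4]>=4 and st[i,4]<3000:
            yield c[i],st[i,4],np.median(d[l==i])
K=dict(orange=lambda h:(h[...,0]>7)&(h[...,0]<18)&(h[...,1]>150)&(h[...,2]>120),
 red=lambda h:((h[...,0]<5)|(h[...,0]>174))&(h[...,1]>170)&(h[...,2]>90),
 green=lambda h:(abs(h[...,0].astype(int)-65)<15)&(h[...,1]>150),
 )
for n in("top","scene"):
    for k,f in K.items():
        for c,a,d in blobs(n,f): print(n,k,c.round(1),a,pt(n,*c,d).round(3))
# cap: dark blob in the disc
z=np.load("pics/top.npz");g=z["im"].max(2)
N,l,st,c=cv2.connectedComponentsWithStats((g<60).astype(np.uint8))
for i in range(1,N):
    if 30<st[i,4]<6000: dd=np.median(z["d"][l==i]);print("dark top",c[i].round(1),st[i],pt("top",*c[i],dd).round(3))
z=np.load("pics/scene.npz");g=z["im"].max(2)
N,l,st,c=cv2.connectedComponentsWithStats((g<60).astype(np.uint8))
for i in range(1,N):
    if 30<st[i,4]<3000 and abs(c[i]-[251,177]).max()<40: dd=np.median(z["d"][l==i]);print("dark scene",c[i].round(1),st[i],pt("scene",*c[i],dd).round(3))
for u,v in((428,240),(208,265),(290,172)): print(pt("top",u,v,np.load("pics/top.npz")["d"][v,u]).round(3))
E
```

```text
top orange [345.1 259.2] 21 [ 0.535 -0.071  0.148]
top orange [299.  264.2] 4 [0.523 0.021 0.133]
top red [315.8 226. ] 22 [ 0.601 -0.013  0.124]
top green [198.6 266.8] 69 [0.513 0.229 0.104]
top green [209.5 253.2] 4 [0.542 0.207 0.103]
top green [218.5 269.5] 4 [0.508 0.187 0.104]
scene orange [291.5   0. ] 4 [-0.548 -0.279  0.118]
scene orange [232.4 172. ] 21 [ 0.538 -0.071  0.144]
scene orange [267.5 179.5] 4 [0.526 0.022 0.135]
scene red [169.9 203.6] 227 [ 0.607 -0.239  0.036]
scene red [244.  203.2] 46 [ 0.608 -0.011  0.117]
scene green [339.4 205.1] 345 [0.525 0.215 0.105]
dark top [69.  18.1] [68  5  3 29 42] [ 1.481  0.929 -0.75 ]
dark top [95.2 46.3] [ 91  11   9  68 239] [ 1.366  0.818 -0.752]
dark top [195.7  48.4] [192  12   8  69 214] [ 1.362  0.414 -0.751]
dark top [499.2  51.5] [496  14   7  71 251] [ 1.368 -0.793 -0.752]
dark top [296.3  50. ] [292  17   8  65 204] [ 1.362  0.012 -0.752]
dark top [397.5  52.2] [394  17   7  67 223] [ 1.359 -0.39  -0.752]
dark top [344.1 252.3] [318 223  40  72 476] [ 0.549 -0.076  0.088]
dark top [291.1 251.8] [280 224  34  72 581] [0.548 0.036 0.088]
dark top [407.1 241.7] [404 228  11  27  81] [ 0.577 -0.225  0.028]
dark top [320.3 261.7] [311 252  20  20 306] [ 0.529 -0.022  0.14 ]
dark top [293.7 418.3] [276 417  38   3  84] [0.248 0.029 0.217]
dark scene [251.3 176.3] [244 170  16  13 154] [ 0.534 -0.02   0.141]
dark scene [253.8 199.6] [ 221  178   63   37 1107] [ 0.566 -0.003  0.091]
[ 0.579 -0.255  0.082]
[0.517 0.21  0.102]
[0.734 0.04  0.007]
```

```bash
python3 -m crank '[{"x":2.0,"y":-1.5},{"x":3.4,"y":-2.6},{"x":3.4,"y":-2.6},{"x":3.4,"y":-2.6},{"x":3.4,"y":-2.6}]' 0; python3 -m crank '[{"x":3.4,"y":-2.6},{"x":3.4,"y":-2.6},{"x":3.4,"y":-2.6},{"x":3.4,"y":-2.6},{"x":3.4,"y":-2.6}]';python3 -m crank '[{"x":3.4,"y":-2.6},{"x":3.4,"y":-2.6},{"x":3.4,"y":-2.6},{"x":3.4,"y":-2.6},{"x":2,"y":-1.5}]'; python3 -m crank '[{"turn":0.1},{"turn":0.1},{}]'
python3 - <<'E'
from h import *
s=manip.state();print(s["tool_pos"],s["tool_rot"],s["contact_force"])
K,T=cam("wrist"); im,d=manip.grab_frame("wrist"); np.savez("pics/w1",im=im,d=d,K=K,T=T); cv2.imwrite("pics/w1.png",im[:,:,::-1])
E
```

```text
[ 0.18920933 -0.59508277  0.23018518] [-9.13640238e-04  9.88183849e-01  1.53270490e-01 -5.14540496e-05] [-0.14636244 -0.23074064  0.37788273]schema error: expected keys x, y, z, turn
schema error: expected keys x, y, z, turn
schema error: expected keys x, y, z, turn
schema error: expected keys x, y, z, turn
```

View pics/w1.png

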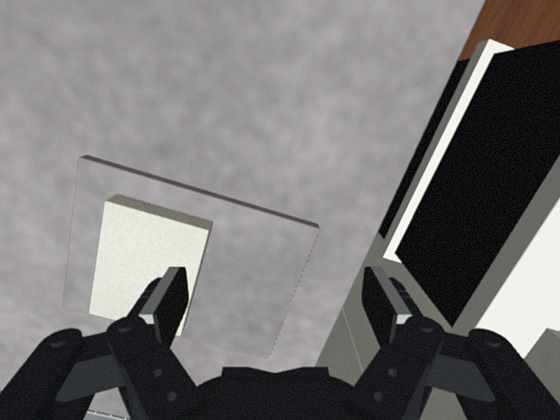

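The rows were refused because every row needs all four keys, so the arm hasn't moved. The wrist view shows only the open fingers at (170,310) and (385,310) above the bare table. I'll resend the rows in full.

```bash
python3 -m crank '[{"x":2.0,"y":-1.5,"z":0,"turn":0},{"x":3.4,"y":-2.6,"z":0,"turn":0},{"x":3.4,"y":-2.6,"z":0,"turn":0},{"x":3.4,"y":-2.6,"z":0,"turn":0},{"x":3.4,"y":-2.6,"z":0,"turn":0}]' 0; python3 -m crank '[{"x":3.4,"y":-2.6,"z":0,"turn":0},{"x":3.4,"y":-2.6,"z":0,"turn":0},{"x":3.4,"y":-2.6,"z":0,"turn":0},{"x":3.4,"y":-2.6,"z":0,"turn":0},{"x":3.4,"y":-2.6,"z":0,"turn":0}]';python3 -m crank '[{"x":3.4,"y":-2.6,"z":0,"turn":0},{"x":3.4,"y":-2.6,"z":0,"turn":0},{"x":3.4,"y":-2.6,"z":0,"turn":0},{"x":3.4,"y":-2.6,"z":0,"turn":0},{"x":2,"y":-1.5,"z":0,"turn":0}]'; python3 -m crank '[{"x":0,"y":0,"z":0,"turn":0.1},{"x":0,"y":0,"z":0,"turn":0.1},{"x":0,"y":0,"z":0,"turn":0}]'
python3 - <<'E'
from h import *
s=manip.state();print(s["time"],s["joint_pos"],s["tool_pos"],s["tool_rot"],s["contact_force"])
E
```

```text
time: 0.65
tool_pos: [0.3025, -0.4333, 0.2309]
tool_rot: [-0.0, 0.988, 0.153, 0.0]
contact_force: [0.8, 0.4, -1.0]
gripper_width: 0.145
grasp_force: 0.0
time: 1.15
tool_pos: [0.4252, -0.2579, 0.2311]
tool_rot: [0.0, 0.988, 0.153, 0.0]
contact_force: [0.7, -0.7, 0.3]
gripper_width: 0.002
grasp_force: 0.0
time: 1.65
tool_pos: [0.5381, -0.0962, 0.2309]
tool_rot: [-0.0, 0.988, 0.154, -0.0]
contact_force: [0.8, 0.1, -0.2]
gripper_width: 0.001
grasp_force: 0.0
time: 1.95
tool_pos: [0.5371, -0.0985, 0.2308]
tool_rot: [-0.0, 0.999, 0.054, -0.0]
contact_force: [-0.3, -1.2, 0.7]
gripper_width: 0.001
grasp_force: 0.0
1.95 [-3.17636970e-01 -1.35530807e-01  1.79634997e+00  1.52737259e-05
  1.48160250e+00  1.14453229e+00] [ 0.53709514 -0.09846848  0.23084662] [-1.57729902e-04  9.98525334e-01  5.42861458e-02 -3.83394053e-04] [-0.29014677 -1.24528475  0.73594896]
```

```bash
python3 -m crank '[{"x":1.4,"y":-1.4,"z":0,"turn":0},{"x":1.3,"y":-1.3,"z":0,"turn":0},{"x":0,"y":0,"z":3,"turn":0},{"x":0,"y":0,"z":3,"turn":0},{"x":0,"y":0,"z":0,"turn":0}]'; python3 -m crank '[{"x":0,"y":0,"z":1.5,"turn":0},{"x":0,"y":0,"z":1,"turn":0},{"x":0,"y":0,"z":0.6,"turn":0},{"x":0,"y":0,"z":0,"turn":0},{"x":0,"y":0,"z":0,"turn":0}]'
python3 - <<'E'
from h import *
im,d=manip.grab_frame("top"); o=im[180:340,230:430]; cv2.imwrite("pics/t2.png",cv2.resize(o,None,fx=4,fy=4,interpolation=2)[:600,:,::-1])
E
```

```text
time: 2.45
tool_pos: [0.5579, -0.0684, 0.166]
tool_rot: [-0.001, 0.998, 0.055, -0.005]
contact_force: [-1.1, 0.5, -1.3]
gripper_width: -0.001
grasp_force: 0.0
time: 2.95
tool_pos: [0.5615, -0.0693, 0.1409]
tool_rot: [0.0, 0.999, 0.054, 0.0]
contact_force: [0.1, -0.7, 0.1]
gripper_width: 0.001
grasp_force: 0.0
```

View pics/t2.png

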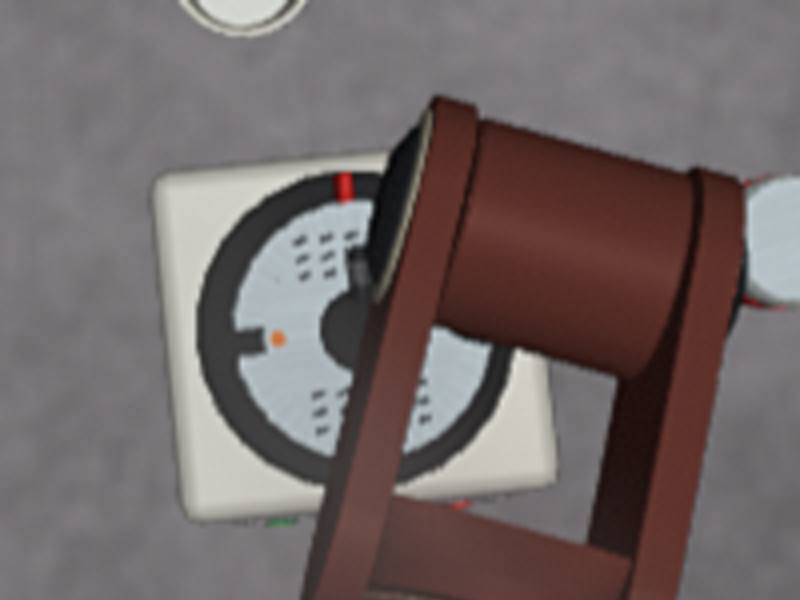

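The peg is hidden by the arm, but the disc hasn't moved: the dot is at (278,339) and the key at (345,187). I'll approach the peg, then follow the arc with the tool turning along with it.

```bash
python3 -m crank '[{"x":-0.3,"y":0,"z":0.15,"turn":0},{"x":-0.4,"y":0,"z":0,"turn":0},{"x":-0.375,"y":0.115,"z":0,"turn":0.075},{"x":-0.375,"y":0.115,"z":0,"turn":0.075},{"x":-0.375,"y":0.115,"z":0,"turn":0.075}]'; python3 -m crank '[{"x":-0.375,"y":0.115,"z":0,"turn":0.075},{"x":-0.375,"y":0.115,"z":0,"turn":0.075},{"x":0,"y":0,"z":0,"turn":0},{"x":0,"y":0,"z":0,"turn":0}]'
cat > chk.py <<'E'
from h import *
import sys
from scipy.spatial.transform import Rotation as R
s=manip.state();p=s["tool_pos"];q=s["tool_rot"];x=R.from_quat([*q[1:],q[0]]).as_matrix()
r=p-np.array([.531,-.021,0]);print("in tool: O->TCP x,y mm",(1e3*x.T@r)[:2].round(1),"tool x ang",np.degrees(np.arctan2(x[1,0],x[0,0])).round(1),"TCP",p.round(4),s["contact_force"])
im,d=manip.grab_frame("top"); o=im[180:340,230:430]; cv2.imwrite(f"pics/{sys.argv[1]}.png",cv2.resize(o,None,fx=4,fy=4,interpolation=2)[:600,:,::-1])
h=cv2.cvtColor(im,cv2.COLOR_RGB2HSV);m=(h[...,0]>5)&(h[...,0]<18)&(h[...,1]>100)&(h[...,2]>120);m[:,:270]=0;m[:,370:]=0;m[:220]=0;m[310:]=0
N,l,st,c=cv2.connectedComponentsWithStats(m.astype(np.uint8))
for i in range(1,N):
    if st[i,4]>2:
        P=ray("top",*c[i],.133 if st[i,4]<12 else .149); print(c[i].round(1),st[i,4],P.round(4),"ang",np.degrees(np.arctan2(P[1]+.021,P[0]-.531)).round(1))
E
python3 chk.py t3
```

```text
time: 3.5
tool_pos: [0.5428, -0.0738, 0.1391]
tool_rot: [0.0, 0.998, -0.06, 0.0]
contact_force: [0.8, -0.4, -0.3]
gripper_width: 0.005
grasp_force: 0.1
time: 3.9
tool_pos: [0.5353, -0.0748, 0.139]
tool_rot: [0.0, 0.991, -0.132, 0.0]
contact_force: [0.3, -0.2, -0.3]
gripper_width: 0.0
grasp_force: 0.0
in tool: O->TCP x,y mm [18.3 50.8] tool x ang -15.2 TCP [ 0.5353 -0.0748  0.139 ] [ 0.27046995 -0.19010391 -0.34560484]
[299. 257.] 9 [0.5374 0.0209 0.133 ] ang 81.4
```

```bash
for i in 1; do python3 -m crank '[{"x":-0.375,"y":0.115,"z":0,"turn":0.075},{"x":-0.375,"y":0.115,"z":0,"turn":0.075},{"x":-0.375,"y":0.115,"z":0,"turn":0.075},{"x":-0.375,"y":0.115,"z":0,"turn":0.075},{"x":-0.375,"y":0.115,"z":0,"turn":0.075}]'; python3 -m crank '[{"x":-0.375,"y":0.115,"z":0,"turn":0.075},{"x":-0.375,"y":0.115,"z":0,"turn":0.075},{"x":0,"y":0,"z":0,"turn":0}]'; done
python3 chk.py t4
```

```text
time: 4.45
tool_pos: [0.516, -0.0725, 0.1389]
tool_rot: [0.0, 0.949, -0.317, 0.0]
contact_force: [-0.1, -0.2, -0.8]
gripper_width: 0.0
grasp_force: 0.1
time: 4.75
tool_pos: [0.5085, -0.0694, 0.1388]
tool_rot: [-0.0, 0.923, -0.385, -0.0]
contact_force: [0.4, 0.1, -0.5]
gripper_width: 0.0
grasp_force: 0.0
in tool: O->TCP x,y mm [18.6 50. ] tool x ang -45.3 TCP [ 0.5085 -0.0694  0.1388] [ 0.4355863   0.09390268 -0.48732622]
[304.3 246.9] 9 [0.558  0.0103 0.133 ] ang 49.3
```

View pics/t4.png

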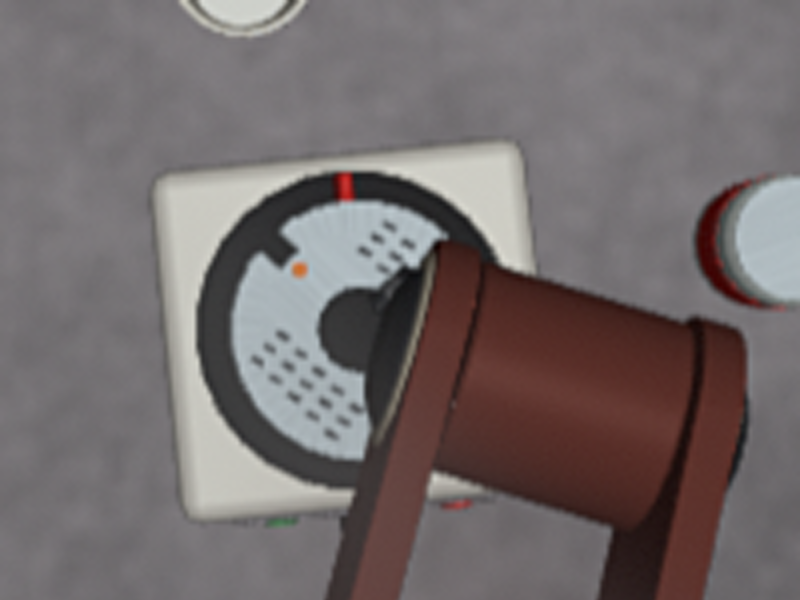

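The disc is following cleanly. The dot is at (300,270), the notch at (275,248), and the key at (345,187), with about 42 degrees left to go.

```bash
python3 -m crank '[{"x":-0.375,"y":0.115,"z":0,"turn":0.075},{"x":-0.375,"y":0.115,"z":0,"turn":0.075},{"x":-0.375,"y":0.115,"z":0,"turn":0.075},{"x":-0.375,"y":0.115,"z":0,"turn":0.075},{"x":-0.375,"y":0.115,"z":0,"turn":0.075}]'; python3 -m crank '[{"x":-0.375,"y":0.115,"z":0,"turn":0.075},{"x":-0.375,"y":0.115,"z":0,"turn":0.075},{"x":0,"y":0,"z":0,"turn":0},{"x":0,"y":0,"z":0,"turn":0}]'
cat >> chk.py <<'E'
def cen(im,mask,w,z):
    ys,xs=np.nonzero(mask); ww=w[ys,xs]; return ray("top",(xs*ww).sum()/ww.sum(),(ys*ww).sum()/ww.sum(),z)
# colour-weighted subpixel centroids, mean of 3 frames
f=np.mean([manip.grab_frame("top")[0].astype(float) for _ in range(3)],0)
rd=np.clip(f[...,0]-np.maximum(f[...,1],f[...,2])-35,0,None); 
kr=np.zeros(rd.shape,bool); kr[218:234,308:324]=1
hue=cv2.cvtColor(f.astype(np.uint8),cv2.COLOR_RGB2HSV)[...,0]
isr=kr&(rd>0)&((hue<6)|(hue>172)); key=cen(f,isr,rd,.125)
od=np.clip(f[...,0]-f[...,2]-20,0,None); b=min((c[i] for i in range(1,N) if 2<st[i,4]<14),key=lambda q:q[1])
mk=np.zeros(rd.shape,bool); u,v=b.round().astype(int); mk[v-3:v+4,u-3:u+4]=1; mk&=(od>0)&~isr&(hue>5)&(hue<25); dot=cen(f,mk,od,.133)
# deck centre: ellipse of the dark ring (deck top .09) + disc centre from the plate mask contour
a=lambda p,o:np.degrees(np.arctan2(p[1]-o[1],p[0]-o[0])).round(2)
for o in((.531,-.021),(.5295,-.0215)): print("key",key.round(4),a(key,o),"dot",dot.round(4),a(dot,o))
E
python3 chk.py t5
```

```text
time: 5.3
tool_pos: [0.4932, -0.0579, 0.1389]
tool_rot: [0.0, 0.834, -0.551, 0.0]
contact_force: [-0.3, 0.2, 0.4]
gripper_width: 0.001
grasp_force: 0.1
time: 5.7
tool_pos: [0.4885, -0.0517, 0.1389]
tool_rot: [-0.0, 0.792, -0.611, 0.0]
contact_force: [-0.8, 0.5, -0.3]
gripper_width: 0.002
grasp_force: 0.0
in tool: O->TCP x,y mm [19.  48.9] tool x ang -75.3 TCP [ 0.4885 -0.0517  0.1389] [-0.77568333  0.48784863 -0.2719365 ]
[314.5 241.2] 10 [ 0.5699 -0.0102  0.133 ] ang 15.6
key [ 0.6006 -0.0129  0.125 ] 6.66 dot [ 0.5702 -0.0102  0.133 ] 15.44
key [ 0.6006 -0.0129  0.125 ] 6.92 dot [ 0.5702 -0.0102  0.133 ] 15.55
```

View pics/t5.png

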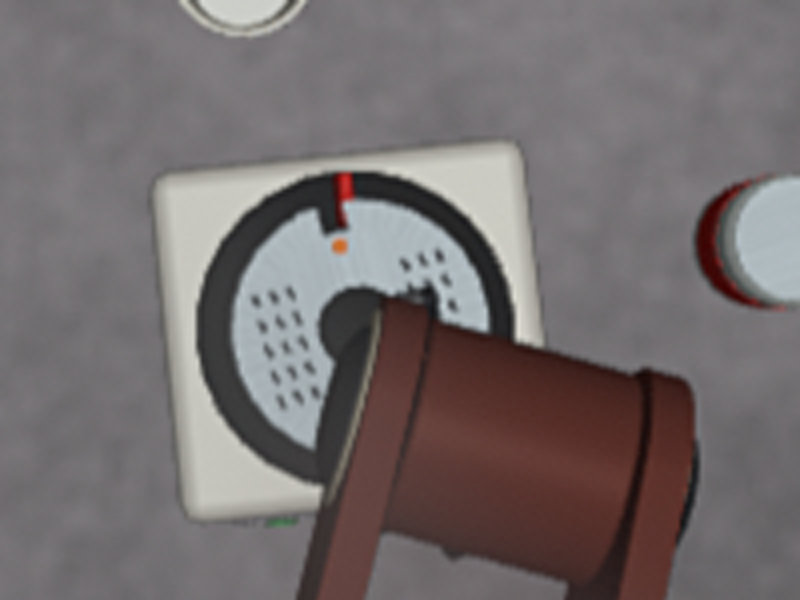

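The notch (325,220) is just left of the key (345,190), about 8.7 degrees short, so two more steps.

```bash
python3 -m crank '[{"x":-0.375,"y":0.115,"z":0,"turn":0.075},{"x":-0.375,"y":0.115,"z":0,"turn":0.075},{"x":0,"y":0,"z":0,"turn":0},{"x":0,"y":0,"z":0,"turn":0}]'
python3 chk.py t6
```

```text
time: 6.3
tool_pos: [0.4845, -0.0449, 0.1388]
tool_rot: [-0.0, 0.743, -0.669, 0.0]
contact_force: [0.8, 0.6, -0.5]
gripper_width: 0.005
grasp_force: 0.0
in tool: O->TCP x,y mm [18.9 48.7] tool x ang -84.0 TCP [ 0.4845 -0.0449  0.1388] [ 0.76655905  0.62257289 -0.47949746]
[317.3 240.7] 10 [ 0.571  -0.0158  0.133 ] ang 7.3
key [ 0.5968 -0.0137  0.125 ] 6.35 dot [ 0.5713 -0.0161  0.133 ] 6.92
key [ 0.5968 -0.0137  0.125 ] 6.63 dot [ 0.5713 -0.0161  0.133 ] 7.35
```

View pics/t6.png

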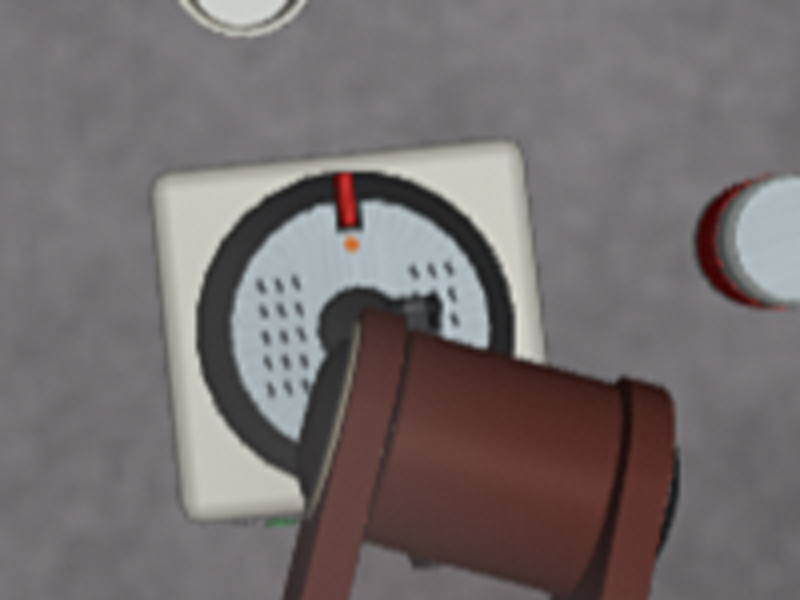

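The red key now shows through the notch at (347,205), in line with the dot at (351,244), with an error under 1 degree. I'll back off, rise and centre over the cap.

```bash
python3 -m crank '[{"x":0.4,"y":0,"z":0,"turn":0},{"x":0.4,"y":0,"z":0,"turn":0},{"x":0,"y":0,"z":-2,"turn":0},{"x":0,"y":0,"z":-2,"turn":0},{"x":0,"y":0,"z":0,"turn":0}]'; python3 -m crank '[{"x":-1.3,"y":-2.4,"z":0,"turn":0},{"x":-1.4,"y":-2.5,"z":0,"turn":0},{"x":0,"y":0,"z":2,"turn":0},{"x":0,"y":0,"z":1,"turn":0},{"x":0,"y":0,"z":0,"turn":0}]'
python3 chk.py t7 | head -1
```

```text
time: 7.0
tool_pos: [0.4872, -0.0536, 0.182]
tool_rot: [-0.001, 0.743, -0.67, 0.003]
contact_force: [0.4, -0.2, -0.5]
gripper_width: 0.001
grasp_force: 0.0
time: 7.5
tool_pos: [0.5291, -0.0207, 0.1455]
tool_rot: [0.002, 0.743, -0.67, -0.002]
contact_force: [-0.2, -1.1, -0.1]
gripper_width: -0.0
grasp_force: 0.0
in tool: O->TCP x,y mm [-0.7  2.7] tool x ang -84.1 TCP [ 0.5291 -0.0207  0.1455] [-0.24178714 -1.07600771 -0.0973092 ]Traceback (most recent call last):
  File "chk.py", line 20, in <module>
    od=np.clip(f[...,0]-f[...,2]-20,0,None); b=min((c[i] for i in range(1,N) if 2<st[i,4]<14),key=lambda q:q[1])
                                               ~~~^^^^^^^^^^^^^^^^^^^^^^^^^^^^^^^^^^^^^^^^^^^^^^^^^^^^^^^^^^^^^^
ValueError: min() iterable argument is empty
```

```bash
python3 -m crank '[{"x":0,"y":-0.1,"z":0.3,"turn":0},{"x":0,"y":0,"z":0.3,"turn":0},{"x":0,"y":0,"z":0.2,"turn":0},{"x":0,"y":0,"z":0,"turn":0}]'; python3 -m crank '[{"x":0,"y":0,"z":0.2,"turn":0},{"x":0,"y":0,"z":0.2,"turn":0},{"x":0,"y":0,"z":0,"turn":0}]'
```

```text
time: 8.1
tool_pos: [0.5322, -0.0208, 0.1407]
tool_rot: [0.0, 0.743, -0.67, -0.0]
contact_force: [0.1, -0.7, -0.4]
gripper_width: -0.003
grasp_force: 0.0
time: 8.4
tool_pos: [0.5327, -0.021, 0.1377]
tool_rot: [-0.0, 0.743, -0.67, 0.001]
contact_force: [-1.1, -0.5, 3.3]
gripper_width: -0.001
grasp_force: 2.1
```

```bash
python3 -m crank '[{"x":0,"y":0,"z":0.2,"turn":0},{"x":0,"y":0,"z":0.2,"turn":0},{"x":0,"y":0,"z":0,"turn":0}]';python3 -m crank '[{"x":0,"y":0,"z":0.1,"turn":0},{"x":0,"y":0,"z":0.1,"turn":0},{"x":0,"y":0,"z":0,"turn":0}]'
```

```text
time: 8.7
tool_pos: [0.5327, -0.0211, 0.1336]
tool_rot: [-0.0, 0.743, -0.67, 0.001]
contact_force: [-1.0, -1.0, 4.3]
gripper_width: -0.005
grasp_force: 2.1
time: 9.0
tool_pos: [0.5327, -0.0211, 0.133]
tool_rot: [0.0, 0.743, -0.67, 0.001]
contact_force: [-3.7, -0.0, 10.5]
gripper_width: 0.003
grasp_force: 5.6
```

```bash
python3 -m crank '[{"x":0,"y":0,"z":0.1,"turn":0},{"x":0,"y":0,"z":0,"turn":0}]'; python3 -m crank '[{"x":0,"y":0,"z":-1,"turn":0},{"x":0,"y":0,"z":-3,"turn":0},{"x":0,"y":0,"z":-4,"turn":0},{"x":0,"y":0,"z":-4,"turn":0},{"x":0,"y":0,"z":0,"turn":0}]'; python3 -m crank '[{"x":4,"y":0,"z":0,"turn":0},{"x":4,"y":0,"z":0,"turn":0},{"x":4,"y":0,"z":0,"turn":0},{"x":4,"y":0,"z":0,"turn":0},{"x":4,"y":0,"z":0,"turn":0}]'
python3 -m crank '[{"x":4,"y":0,"z":0,"turn":0},{"x":3,"y":0,"z":0,"turn":0},{"x":0,"y":0,"z":0,"turn":0}]'
python3 - <<'E'
from h import *
ims=[];
for n in("top","scene"):
    im,d=manip.grab_frame(n)
    c=(320,262) if n=="top" else (251,185)
    ims.append(cv2.resize(im[c[1]-50:c[1]+50,c[0]-50:c[0]+50],(400,400),interpolation=2))
    g=(im.max(2)<60).astype(np.uint8); N,l,st,ce=cv2.connectedComponentsWithStats(g); i=l[262,320] if n=="top" else l[178,251]
    print(n,ce[i],st[i,4],pt(n,*ce[i],np.median(d[l==i])).round(4))
    if n=="top":  # plate plane fit: level and height
        ys,xs=np.mgrid[228:300,286:356]; P=np.array([pt(n,u,v,d[v,u]) for u,v in zip(xs.ravel(),ys.ravel())])
        r=np.hypot(P[:,0]-.531,P[:,1]+.021); k=(r>.03)&(r<.045); k&=P[:,2]<.13
        A=np.c_[P[k,:2],np.ones(k.sum())]; s=np.linalg.lstsq(A,P[k,2],rcond=None)[0]; print("plate z",np.median(P[k,2]),"slope",s[:2])
cv2.imwrite("pics/fin.png",np.hstack(ims)[:,:,::-1])
E
```

```text
time: 9.2
tool_pos: [0.5329, -0.0211, 0.133]
tool_rot: [0.0, 0.743, -0.669, 0.001]
contact_force: [-6.7, 0.1, 15.6]
gripper_width: 0.002
grasp_force: 7.8
time: 9.7
tool_pos: [0.5353, -0.0212, 0.257]
tool_rot: [-0.003, 0.743, -0.669, 0.005]
contact_force: [1.0, -0.6, 0.8]
gripper_width: 0.003
grasp_force: 0.0
time: 10.2
tool_pos: [0.5525, -0.221, 0.2485]
tool_rot: [-0.0, 0.743, -0.67, -0.001]
contact_force: [0.8, -0.4, -0.6]
gripper_width: 0.0
grasp_force: 0.0
time: 10.5
tool_pos: [0.5594, -0.2924, 0.248]
tool_rot: [0.0, 0.741, -0.671, -0.001]
contact_force: [0.4, 1.2, -0.5]
gripper_width: 0.002
grasp_force: 0.0
top [319.66887417 261.23509934] 302 [ 0.5296 -0.0212  0.1315]Traceback (most recent call last):
  File "<stdin>", line 10, in <module>
  File "h.py", line 8, in pt
    K,T=cam(n); return T[:3,:3].T@(np.linalg.solve(K,[u,v,1.])*d-T[:3,3])
        ~~~^^^
  File "h.py", line 4, in cam
    m=manip.camera_model(n); return np.array(m["mtx"]),np.array(m["world_to_cam"])
ValueError: time passes only in moves, steps and waits
```

```bash
python3 - <<'E'
from h import *
ims=[]
for n,c in(("top",(320,262)),("scene",(251,185))):
    im,d=manip.grab_frame(n); ims.append(cv2.resize(im[c[1]-50:c[1]+50,c[0]-50:c[0]+50],(400,400),interpolation=2))
    if n=="top":
        print([ (u,v,float(pt(n,u,v,np.median(d[v-1:v+2,u-1:u+2]))[2].round(4))) for u,v in((300,262),(340,262),(325,242),(314,280))])
cv2.imwrite("pics/fin.png",np.hstack(ims)[:,:,::-1])
E
```

```text
[(300, 262, 0.124), (340, 262, 0.1238), (325, 242, 0.123), (314, 280, 0.1233)]
```

View pics/fin.png

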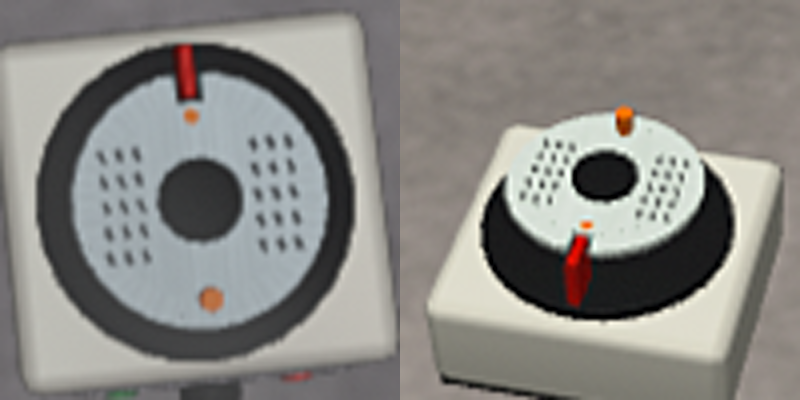

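The disc is level: the plate reads 0.123–0.124 m all round. The key stands in the notch at (188,75), in line with the dot (191,116) and the peg (210,298), and the arm is clear.

```bash
python3 -c "
from plant import manip
print(manip.job_done())"
```

```text
the job is handed in; nothing more can be done
None
```

I turned the disc round by its peg until the notch was over the key, pressed it down level and fully home, and handed the job in with the arm clear at about 10.5 s of robot time; no verdict was returned.

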